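Clamp a bottle by cranking the cam onto its flat dwell

ROBOT

A 6-joint arm with a two-finger parallel gripper is mounted at the origin on a cart in front of the work surface, level with it; the furniture and walls round the work are solid. World frame = base frame: x ahead of the robot, y to its left, z up, the work surface at z = 0. Lengths are in mm, angles in rad, forces in N, time in s.
With the tool pointing down it reaches from about 400 to 925 mm from the base axis. Payload 12.5 kg.
Tool frame: the origin (TCP) lies at the very end of the fingers, on their centre line; the grasp point (between the pads) lies env.hold_point_z behind it (env.hold_point_z is the distance from the TCP to the grasp point, in mm); y points along the fingers, z is the direction in which the jaws open and shut, and the axes are right-handed (so a half turn about y gives the same grasp; the last joint's range is limited). The gripper opens to 95 mm and grips with 3 to 60 N. Pads are 20 mm wide; open, the fingers measure 119 mm over their backs; the gripper's body (75 mm by 180 mm) begins 59 mm behind the grasp point.
Start: joints at [-1.3, 0.491, 1.559, -0, 1.092, -0.106], TCP at [229.99, -581.164, 214.661] pointing down, gripper open.
Joint ranges: [-3.1, 3.1], [-0.84, 2.19], [0.05, 2.79], [-1.13, 4.28], [0.06, 2.93], [-2.69, 2.69]. Speed limits (rad/s): [2.22, 2.22, 2.79, 3.14, 3.14, 3.14].

INTERFACE

Orientations are given as [roll, pitch, yaw] about the fixed x, y, z axes, in that order (R = Rz(yaw) Ry(pitch) Rx(roll)).
In Python, from cell import env gives the robot as it stands.
- The arm moves only by the shell command python3 -m inch 'ROWS'. ROWS is JSON, one flat list of numbers, 7 for each row, row after row: the shift along the tool's x, y, z in m, then the turn, a rotation vector about the tool's x, y, z in degrees, then the closure, from -1 (fully open) to 1 (shut). In form: [tx, ty, tz, ax, ay, az, hand, tx, ty, tz, ax, ay, az, hand, ...]. A call has 1 to 10 rows; each row shifts and turns the commanded pose from where the row before left it, along the tool's axes as they then stand; what a row does not reach is not made up. A row lasts 1/10 s, in which the tool goes at most 50 mm and 8.59 degrees, less where a joint would pass 70% of its speed; a pose out of reach is approached as far as the arm can. A call is refused whole if a number of a shift passes 0.05 or a number of a turn 8.59, either way. A call with a gripper value outside its range is refused whole. The fingers move at their own pace and stop on an object; the grip force is fixed at half the most. Time passes only in rows, so rows that do not move let the fingers close. It gives the time, the measured TCP pose, the force and the opening at its end, in the units of the state.
- env.state(): the state, without advancing time (a new reading comes with each control period).
- env.read_camera(name): name is "side" or "top" or "wrist"; returns a dict with "pixels" (420x560x3 uint8, blue, green, red), "depth" (420x560 float32, mm along the optical axis (not along the pixel's ray), 0 where there is no reading), "mtx" (3x3 intrinsics, pixels), "k1" (the pictures are not rectified: a ray, as slopes to the right and down, at radius r is drawn at 1 + k1 r^2 times it, then the intrinsics apply), "R" (3x3) and "t" (3): a world point X has camera coordinates R X + t. Camera axes: x right, y down, z forward; pixel columns grow to the right and rows downward; lengths in mm; the calibration is good to about 2 mm. A picture is of the moment at which its call begins.
- env.job_done(): hands the job in, once; it reports no verdict.
The state is a dict: "t": time; "joints": joint angles; "qvel": joint speeds; "tau": joint torques, N m; "eef_pos": TCP position; "tcp_rot": TCP orientation; "ft_force": force on the tool from outside, world axes, zero at the start; "moment": the same for the moment, N m; "opening": opening from 0.0 (shut) to 1.0 (fully open).
Only numpy, scipy, OpenCV 4.12 (cv2) and the standard library are available. Lean on these libraries where they do the work, as an engineer would, in place of code of your own. Each camera call takes 0.05 s, during which the arm holds its last target.

TASK

Stand the white blue-capped bottle from the front of the bench on the mat between the jaws of the bottle clamp, turn the crank counter-clockwise until the follower comes to rest on the cam's flat dwell, and let go, leaving the bottle clamped upright so that its tight cap can be opened. The cam sits at an unknown angle on its shaft, so feel for the flat: over the crest the handle runs ahead, on the flat it stiffens, and forcing it on from there crushes the bottle. Leave the blue bottle, the beaker and the tape where they are.

Things in the scene. Friction and masses are not known exactly. Their poses are not given: they have to be found in the camera images.
- clamp: bottle clamp, fixed: pale blue-grey base plate 220 x 92 mm, top 18 mm above the bench. Origin on the bench under the vertical camshaft; z up, +x along the plunger: camshaft with brass cam, steel follower shoe (kept on the cam by a spring, carries the jaw), guide block, black sprung jaw pad (top 66 mm above the bench), mat, fixed V jaw (top 72 mm)
- nest (a point): centre of the round black rubber mat (64 mm across), on its top, 20 mm above the bench, 131.5 mm from the camshaft along clamp +x. A clamped bottle's axis stands over it. As found the jaws are open: a bottle here touches the V jaw and has 8 to 15 mm of play towards the camshaft; the closing pad pushes it home into the V
- shaft_top (a point): top of the crank's boss on the vertical camshaft axis, 81 mm above the bench. The cam is an eccentric disc with a flat. Let go within 0.15 rad of the flat, it snaps onto it and stays; let go elsewhere, it stays on the crest (1.7 mm higher) or runs back. On the flat the jaw holds the bottle with about 22 N; cranked 0.2 rad past it, onto the toe, with over 28 N
- grip_mid (a point): middle of the upright red crank grip, 108 mm above the bench: round, straight, 23 mm across, from 80 to 130 mm; turns freely on its pin, 50 mm from the camshaft axis; crank arm top at 78 mm. Felt along the path: little at first, 3 to 8 N against you once the jaw presses, fading at the crest, then up to 5 N ahead; at the flat that breaks off and jumps to 5 to 15 N against you
- crank (a joint): crank angle, rad, grows counter-clockwise seen from above; at 0 the arm points 60 degrees counter-clockwise of clamp +x. Starts at -0.1 to 0.1, stops at -0.45 and 4.6. The cam is pinched on the shaft at an unknown angle: its flat meets the follower somewhere between 2.1 and 4.2; the crest comes 0.3 rad before the flat
- bottle_mid (a point): centre, half-way up (59 mm above its underside), of the white plastic bottle with the blue screw cap: 58 mm across, 118 mm high, 0.18 to 0.33 kg, standing loose on the bench. The cap, 36 mm across, is its top 20 mm; the body is straight up to 70 mm and slopes in to the cap above that
- blue_bottle: bystander: blue bottle with a white cap, 50 mm across, 105 mm high; origin at the centre of its underside
- beaker: bystander: clear beaker, 56 mm across, 68 mm high; origin at the centre of its underside
- tape: bystander: roll of label tape lying flat, 55 mm across, 18 mm high; origin at the centre of its underside
Not all that is in view belongs to the job. Leave any pink look-alike of the part that bears bottle_mid alone.

How it is judged (in metres and radians):
On the way:
1. the white bottle stands upright on the mat between the jaws and has been let go (horizontal distance between bottle_mid and nest below 0.02 m and angle between bottle_mid's own z axis and vertical below 0.1 rad and z of bottle_mid in the frame of clamp below 0.085 m and contact force between the fingers and bottle below 0.1 N), for 0.2 s.
At the end, for the whole second after the job is handed in: the follower shoe (follower_c0) rests on the cam's flat, its middle 36.0 to 37.5 mm from the camshaft axis (crest and toe: more, ramp: less), crank at rest; the jaw pad (jaw_c0) holds the bottle with over 12 N, upright within 0.06 rad, within 5 mm of the nest (x of follower_c0 in the frame of clamp between 0.036 and 0.0375 m and velocity of joint crank between -0.05 and 0.05 rad/s and contact force between jaw_c0 and bottle above 12 N and horizontal distance between bottle_mid and nest below 0.005 m and angle between bottle_mid's own z axis and vertical below 0.06 rad); the robot touches nothing.
It fails at once if the jaw squeezes the bottle with over 28 N: cranked too far, onto the toe (contact force between jaw_c0 and bottle above 28 N).
It fails at once if the white bottle is knocked over (angle between bottle_mid's own z axis and vertical above 0.8 rad).
It fails at once if the blue bottle is moved by over 20 mm (distance of blue_bottle from where it was at the start of the episode above 0.02 m).
It fails at once if the beaker is moved by over 20 mm (distance of beaker from where it was at the start of the episode above 0.02 m).
It fails at once if the roll of tape is moved by over 20 mm (distance of tape from where it was at the start of the episode above 0.02 m).
It also fails if it takes over 72 s, if anything falls off the work surface, if the arm or the gripper's body presses on something with over 40 N, if the wrist force passes 120 N, or if a joint passes its speed limit or range.

## Working session

There is one attempt and no reset: what is moved stays moved. The work goes in short steps, Python scripts to look and compute and a shell command to move; the robot and the scene stay as the last step left them, time stands still between calls to the robot, and variables do not carry over. Pictures are saved under pics/ and viewed, and the job is handed in when it is done.

```bash
mkdir -p pics; ls
python3 - <<'E'
from cell import env
import cv2
s=env.state();print({k:(v if not hasattr(v,'round') else v) for k,v in s.items()}, env.hold_point_z)
for n in("side","top","wrist"):
    c=env.read_camera(n);cv2.imwrite(f"pics/{n}0.png",c["pixels"]);print(n,c["mtx"].tolist() if hasattr(c["mtx"],'tolist') else c["mtx"],c["k1"],c["R"],c["t"])
E
```

```text
pics
{'t': 0.0, 'joints': array([-1.29958363e+00,  4.91552289e-01,  1.55946451e+00, -2.25159777e-05,
        1.09167596e+00, -1.05605924e-01]), 'qvel': array([ 0.00040516,  0.00021326, -0.00197847,  0.00018247,  0.00035722,
        0.00031845]), 'tau': array([-2.28414261e-03, -6.12650657e+01, -2.58181071e+01,  6.91893767e-02,
        4.81880084e-02, -1.60014051e-04]), 'eef_pos': array([ 229.92400727, -580.90692003,  214.06107426]), 'tcp_rot': array([-1.57189240e+00,  9.61034077e-05, -2.76476370e+00]), 'ft_force': array([6.59728958e-04, 7.78229171e-01, 3.26525984e-01]), 'moment': array([-0.02146229, -0.04953084,  0.09799401]), 'opening': 1.0009447835291048} 18.8
side [[495.8544139338576, 0.0, 272.81070534588287], [0.0, 495.8544139338576, 206.377876984753], [0.0, 0.0, 1.0]] -0.07350131282105675 [[-0.99910179  0.04183213 -0.00675912]
 [ 0.02858303  0.54754028 -0.83629101]
 [-0.03128294 -0.83573304 -0.54824416]] [ 591.19725531  -85.85557589 1439.31876317]
top [[464.4129394528931, 0.0, 285.44167409210354], [0.0, 464.4129394528931, 211.32950837825115], [0.0, 0.0, 1.0]] -0.05269661833137051 [[ 0.0020638  -0.99968441 -0.02503645]
 [-0.99000125  0.00148872 -0.14105075]
 [ 0.14104351  0.02507721 -0.98968574]] [ 310.99080822  570.89923604 1171.41871948]
wrist [[350.6592581479311, 0.0, 281.303814282233], [0.0, 350.6592581479311, 209.51840401285222], [0.0, 0.0, 1.0]] -0.025050145631859106 [[ 0.36625555 -0.93051353 -0.00120015]
 [-0.89915804 -0.35424526  0.25695351]
 [-0.23952386 -0.09303152 -0.96642302]] [-623.9825739   -29.12197418  390.84228179]
```

View pics/top0.png

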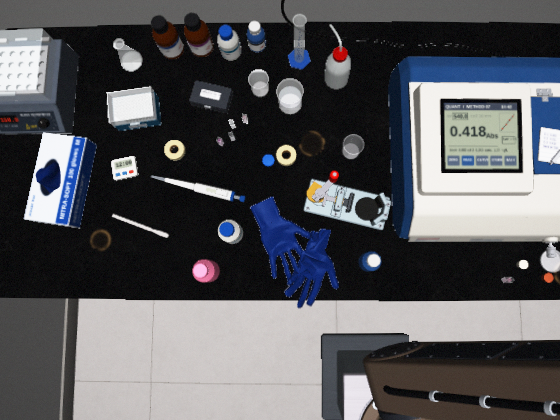

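View pics/side0.png

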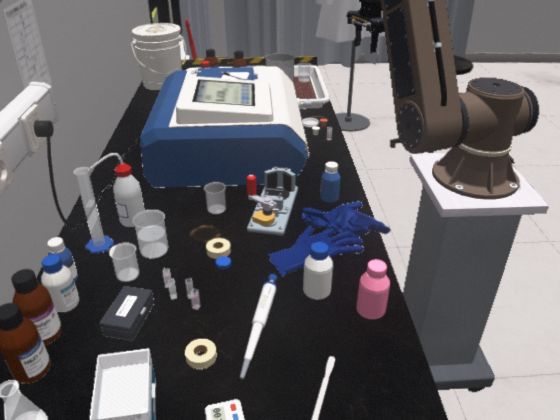

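View pics/wrist0.png

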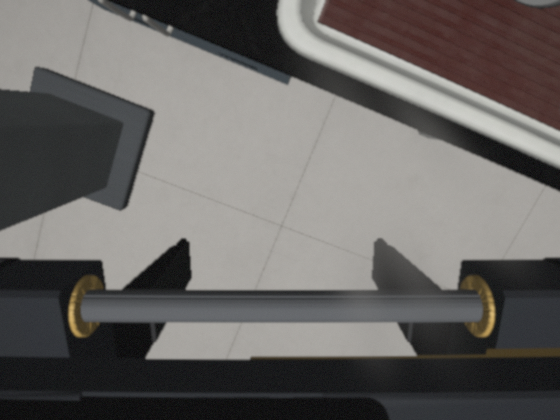

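```bash
cat > h.py <<'E'
import numpy as np,cv2
from scipy.spatial.transform import Rotation as Ro
from cell import env
def ray(c,u,v):
    x=(u-c["mtx"][0][2])/c["mtx"][0][0];y=(v-c["mtx"][1][2])/c["mtx"][1][1]
    d=np.hypot(x,y);r=d
    for _ in range(20): r=d/(1+c["k1"]*r*r)
    k=r/d if d>0 else 1
    return np.array([x*k,y*k,1.])
def at_z(c,u,v,z):
    R=np.array(c["R"]);t=np.array(c["t"]);o=-R.T@t;d=R.T@ray(c,u,v)
    return o+d*(z-o[2])/d[2]
def at_d(c,u,v):
    R=np.array(c["R"]);t=np.array(c["t"]);return R.T@(ray(c,u,v)*c["depth"][int(round(v)),int(round(u))]-t)
def proj(c,X):
    p=np.array(c["R"])@np.array(X,float)+np.array(c["t"]);a,b=p[:2]/p[2];f=1+c["k1"]*(a*a+b*b)
    return np.array([a*f*c["mtx"][0][0]+c["mtx"][0][2],b*f*c["mtx"][1][1]+c["mtx"][1][2]])
def crop(c,u0,v0,w,h,s,fn):
    cv2.imwrite("pics/"+fn,cv2.resize(c["pixels"][v0:v0+h,u0:u0+w],None,fx=s,fy=s,interpolation=cv2.INTER_CUBIC))
E
python3 - <<'E'
from h import *
c=env.read_camera("top");crop(c,200,150,200,130,4,"t1.png")
s=env.read_camera("side");crop(s,220,150,180,150,4,"s1.png")
for u,v in[(230,231),(334,175),(371,261),(326,192),(375,207),(353,146),(286,155),(204,271)]: print(u,v,at_d(c,u,v).round(1))
E
```

```text
230 231 [512.3 446.  112.4]
334 175 [648.5 189.9 130.1]
371 261 [439.4  99.9 102.5]
326 192 [621.4 204.8  47.6]
375 207 [585.8  72.6  18.5]
353 146 [759.  125.9   1.4]
286 155 [ 7.345e+02  3.111e+02 -2.000e-01]
204 271 [414.1 506.9 118.3]
```

View pics/t1.png

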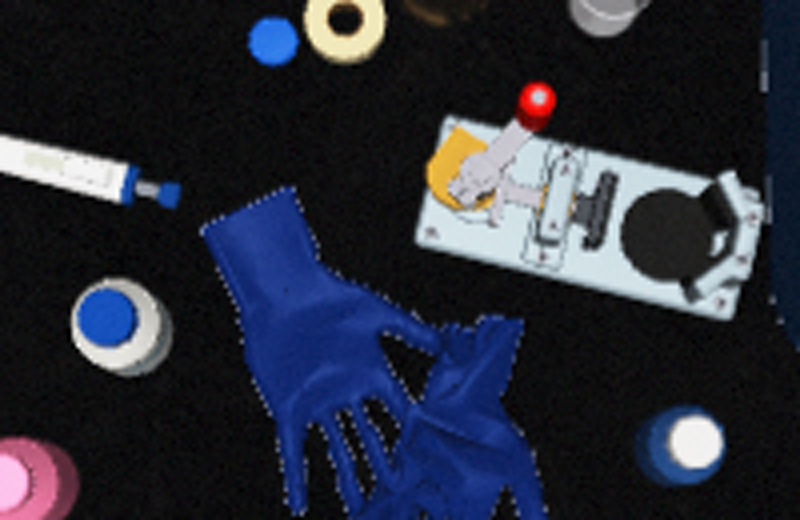

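View pics/s1.png

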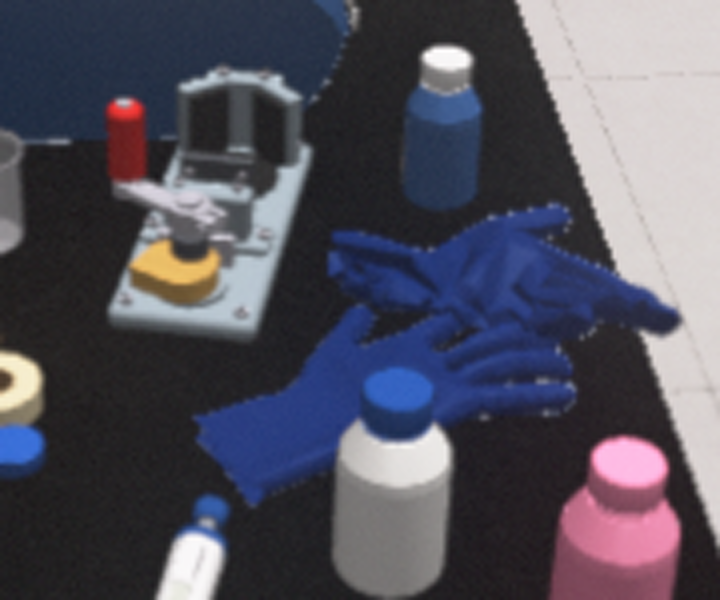

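Run:
```python
from h import *
c=env.read_camera("top");s=env.read_camera("side")
def T(x,y,z): return at_z(c,200+(x+.5)/4-.5,150+(y+.5)/4-.5,z)
def S(x,y,z): return at_z(s,220+(x+.5)/4-.5,150+(y+.5)/4-.5,z)
print("cap",T(107,318,118),S(398,384,118))
print("grip",T(538,98,130),S(126,106,130))
mat=T(666,235,20);print("mat",mat)
sh=T(478,182,81);print("shaft",sh, S(196,205,81))
P=[T(447,117,18),T(418,243,18),T(733,320,18)];print("corners",P, np.linalg.norm(P[0]-P[1]),np.linalg.norm(P[2]-P[1]))
d=mat-sh;print("d",np.hypot(*d[:2]),np.degrees(np.arctan2(d[1],d[0])))
e=P[2]-P[1];print(np.degrees(np.arctan2(e[1],e[0])))
g=T(538,98,130)-sh;print("grip-shaft",np.hypot(*g[:2]),np.degrees(np.arctan2(g[1],g[0])))
for u,v in[(395,200),(402,180),(405,200),(410,220),(430,200),(400,150),(405,240)]: print("instr",u,v,at_d(c,u,v).round(0))
# mesh of mat centroid by depth/dark color
print("blue",T(695,441,105),"beaker",at_z(c,353,143,68))
```

```text
cap [516.41502031 454.22782386 118.        ] [518.06437433 451.91530573 118.        ]
grip [650.70470785 189.59966626 130.        ] [650.86140616 188.7323296  130.        ]
mat [581.91708454  96.62378416  20.        ]
shaft [607.15420324 224.49072802  81.        ] [610.62175034 224.56042074  81.        ]
corners [array([662.96206622, 241.97631038,  18.        ]), array([577.07216665, 261.86140379,  18.        ]), array([525.15667575,  53.17261983,  18.        ])] 88.16173653242015 215.04935886071965
d 130.3336775065975 -101.16497587259286
-103.9698913791883
grip-shaft 55.80351819206529 -38.700423380699206
instr 395 200 [600.  25.  49.]
instr 402 180 [636.  24. 130.]
instr 405 200 [583.  23. 150.]
instr 410 220 [535.  12. 146.]
instr 430 200 [577. -27. 186.]
instr 400 150 [710.  27. 134.]
instr 405 240 [499.  -9.  -2.]
blue [442.00403236  94.39545532 105.        ] beaker [747.85435021 134.02337725  68.        ]
```

```bash
python3 -m inch '[0,-0.008,0,0,-7.84,0,-1, 0,-0.008,0,0,-7.84,0,-1, 0,-0.008,0,0,-7.84,0,-1, 0,-0.008,0,0,-7.84,0,-1, 0,-0.008,0,0,-7.84,0,-1, 0,-0.008,0,0,-7.84,0,-1, 0,-0.008,0,0,-7.84,0,-1]'
python3 - <<'E'
from h import *
s=env.state();print(s["eef_pos"],np.degrees(s["tcp_rot"]))
# convert world shift to tool
R=Ro.from_euler('xyz',s["tcp_rot"]).as_matrix()
p=s["eef_pos"]
for a,b in [((420,-200,270),p),((430,0,270),(420,-200,270)),((517,453,230),(430,0,270))]:
    print((R.T@(np.array(a)-np.array(b))).round(1))
E
```

```text
t: 1.05
eef_pos: [230.0, -581.1, 271.0]
tcp_rot: [-1.571, 0.0, -1.801]
ft_force: [0.4, -1.0, -0.5]
opening: 0.998
[ 229.99669519 -581.11585165  270.95827947] [-8.99975641e+01  6.19713922e-04 -1.03209312e+02]
[-414.4    1.    97.9]
[-197.    0.  -36.]
[-460.9   40.   -18.8]
```

```bash
python3 -m inch '[-0.0414,0,0.0098,0,0,0,-1,-0.0414,0,0.0098,0,0,0,-1,-0.0414,0,0.0098,0,0,0,-1,-0.0414,0,0.0098,0,0,0,-1,-0.0414,0,0.0098,0,0,0,-1,-0.0414,0,0.0098,0,0,0,-1,-0.0414,0,0.0098,0,0,0,-1,-0.0414,0,0.0098,0,0,0,-1,-0.0414,0,0.0098,0,0,0,-1,-0.0414,0,0.0098,0,0,0,-1]'
python3 -m inch '[-0.0394,0,-0.0072,0,0,0,-1,-0.0394,0,-0.0072,0,0,0,-1,-0.0394,0,-0.0072,0,0,0,-1,-0.0394,0,-0.0072,0,0,0,-1,-0.0394,0,-0.0072,0,0,0,-1]'
python3 - <<'E'
from h import *
s=env.state();print(s["eef_pos"],np.degrees(s["tcp_rot"]))
R=Ro.from_euler('xyz',s["tcp_rot"]).as_matrix()
print((R.T@(np.array((517,453,230))-s["eef_pos"])).round(1))
E
```

```text
t: 2.05
eef_pos: [422.6, -200.0, 270.8]
tcp_rot: [-1.57, -0.0, -1.807]
ft_force: [1.2, -0.2, 0.1]
opening: 1.001
t: 2.55
eef_pos: [433.0, -0.0, 270.8]
tcp_rot: [-1.57, -0.0, -1.807]
ft_force: [1.0, 0.3, 0.6]
opening: 1.0
[ 4.33031729e+02 -2.60822941e-02  2.70836732e+02] [-8.99645501e+01 -8.05120562e-04 -1.03539444e+02]
[-460.1   40.8  -24.5]
```

```bash
python3 -m inch '[-0.046,0,-0.0024,0,0,0,-1,-0.046,0,-0.0024,0,0,0,-1,-0.046,0,-0.0024,0,0,0,-1,-0.046,0,-0.0024,0,0,0,-1,-0.046,0,-0.0024,0,0,0,-1,-0.046,0,-0.0024,0,0,0,-1,-0.046,0,-0.0024,0,0,0,-1,-0.046,0,-0.0024,0,0,0,-1,-0.046,0.02,-0.0024,0,0,0,-1,-0.046,0.02,-0.0024,0,0,0,-1]'
python3 - <<'E'
from h import *
c=env.read_camera("wrist");cv2.imwrite("pics/w1.png",c["pixels"])
s=env.state();print(s["eef_pos"],np.degrees(s["tcp_rot"]))
print(proj(c,(517,453,118)),-np.array(c["R"]).T@c["t"])
E
```

```text
t: 3.55
eef_pos: [517.6, 452.9, 230.6]
tcp_rot: [-1.57, 0.001, -1.807]
ft_force: [0.7, -0.7, 0.0]
opening: 1.002
[516.83030647 457.54771035 225.28361378] [-9.01814916e+01 -9.61959374e-02 -1.03401958e+02]
[281.92923311 205.82420747] [533.30623953 522.8001196  400.99888152]
```

View pics/w1.png

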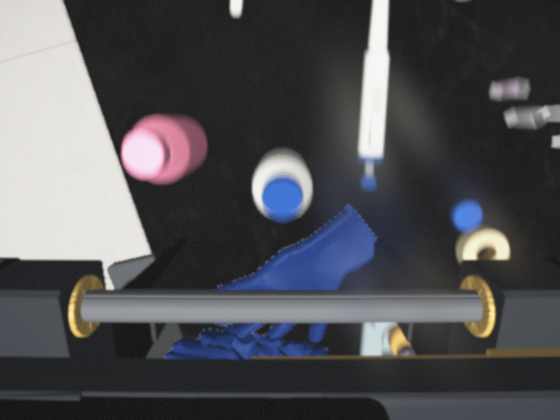

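Run:
```python
from h import *
c=env.read_camera("wrist")
crop(c,240,140,90,90,6,"w2.png")
s=env.state();print(s["eef_pos"],np.degrees(s["tcp_rot"]))
b=c["pixels"].astype(int);m=((b[...,0]>120)&(b[...,0]-b[...,2]>90)).astype(np.uint8);m[:,:240]=0;m[:,330:]=0;m[:160]=0;m[225:]=0
ys,xs=np.nonzero(m);print(xs.min(),xs.max(),ys.min(),ys.max())
print(at_z(c,xs.mean(),ys.mean(),118), at_z(c,(xs.min()+xs.max())/2,ys.mean(),118))
```

```text
[516.41283217 454.55300475 226.25548372] [ -90.20241623   -0.18582317 -103.34906271]
265 305 189 224
[517.83022388 456.95767494 118.        ] [518.1920055  456.87115147 118.        ]
```

View pics/w2.png

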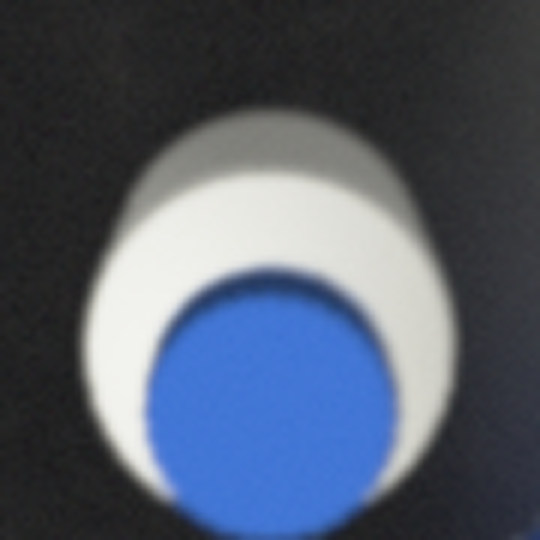

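Run:
```python
from h import *
c=env.read_camera("wrist")
crop(c,240,140,100,100,6,"w3.png")
s=env.state();p=s["eef_pos"];print(p,np.degrees(s["tcp_rot"]))
R=Ro.from_euler('xyz',s["tcp_rot"]).as_matrix()
for v in(207,209):
  q=at_z(c,285,v,118);print(q);q[2]=54;print((R.T@(q-p)).round(1))
```

```text
[516.60512352 452.54617618 227.98664598] [ -90.13837082   -0.16132211 -103.38256203]
[517.69238978 453.84367178 118.        ]
[ -2.  174.    1.2]
[517.3018421  452.19086201 118.        ]
[ -0.3 174.    1.2]
```

View pics/w3.png

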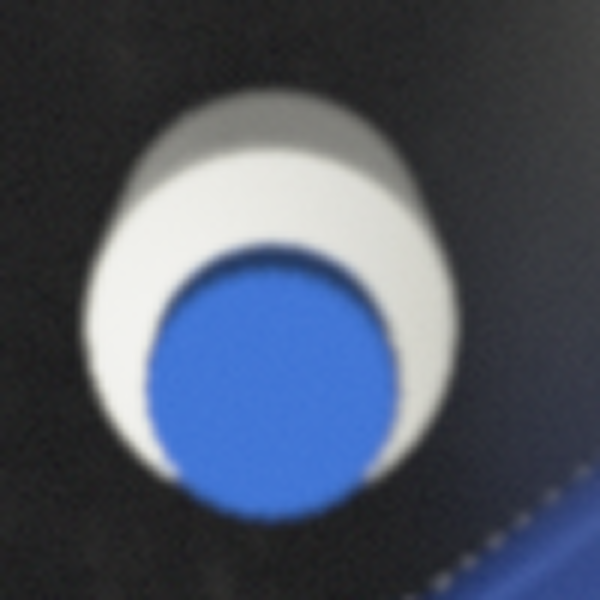

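```bash
python3 -m inch '[-0.001,0.02,0.0005,0,0,0,-1,0,0.03,0,0,0,0,-1,0,0.03,0,0,0,0,-1,0,0.03,0,0,0,0,-1,0,0.028,0,0,0,0,-1,0,0.02,0,0,0,0,-1,0,0.012,0,0,0,0,-1,0,0.005,0,0,0,0,-1,0,0,0,0,0,0,-1]'
python3 - <<'E'
from h import *
c=env.read_camera("wrist");cv2.imwrite("pics/w4.png",c["pixels"])
s=env.state();print(s["eef_pos"],np.degrees(s["tcp_rot"]))
E
```

```text
t: 4.6
eef_pos: [518.5, 451.4, 56.2]
tcp_rot: [-1.57, 0.0, -1.807]
ft_force: [0.4, 0.2, -0.1]
opening: 1.0
[518.58084991 451.6565566   56.71002023] [-8.99543712e+01  4.28180554e-02 -1.03543981e+02]
```

View pics/w4.png

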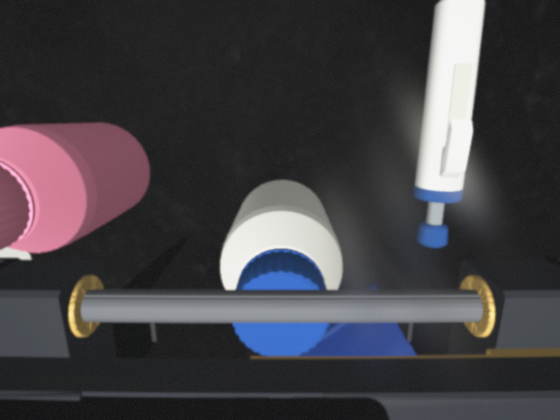

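```bash
python3 -m inch '[-0.002,0.002,0,0,0,0,-1,0,0,0,0,0,0,1,0,0,0,0,0,0,1,0,0,0,0,0,0,1,0,0,0,0,0,0,1,0,0,0,0,0,0,1,0,0,0,0,0,0,1,0,0,0,0,0,0,1]'
python3 -m inch '[0,0,0,0,0,0,1,0,-0.005,0,0,0,0,1,0,-0.01,0,0,0,0,1,0,-0.01,0,0,0,0,1]'
python3 - <<'E'
from h import *
c=env.read_camera("wrist");cv2.imwrite("pics/w5.png",c["pixels"])
s=env.state();print(s["eef_pos"],np.degrees(s["tcp_rot"]),s["ft_force"],s["opening"]*95)
E
```

```text
t: 5.45
eef_pos: [518.6, 453.6, 53.8]
tcp_rot: [-1.571, -0.0, -1.807]
ft_force: [-0.4, 0.1, 0.4]
opening: 0.581
t: 5.85
eef_pos: [518.6, 453.6, 79.5]
tcp_rot: [-1.571, -0.0, -1.807]
ft_force: [-0.2, -0.0, -2.1]
opening: 0.583
[519.30703672 454.10951613  81.52123597] [ -89.89950652    0.10656829 -103.52959916] [ 1.54692674  0.69528162 -1.63630885] 55.61001114344747
```

View pics/w5.png

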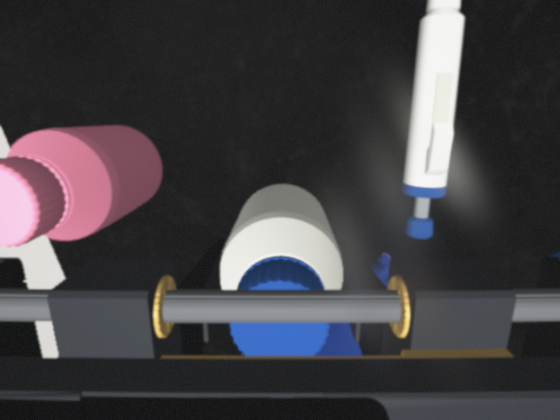

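```bash
python3 -m inch '[0,-0.03,0,0,0,0,1,0.01,-0.045,0.005,0,0,0,1,0.025,-0.045,0.01,0,0,0,1]'
python3 -m inch '[0.035,0,0.014,0,0,0,1,0.038,0,0.014,0,0,0,1,0.038,0,0.015,0,0,0,1,0.038,0,0.015,0,0,0,1,0.038,0,0.016,0,0,0,1,0.037,0,0.018,0,0,0,1,0.032,0,0.018,0,0,0,1,0.025,0,0.012,0,0,0,1,0.012,0,0.008,0,0,0,1,0,0,0,0,0,0,1]'
python3 -m inch '[0,0,0,0,0,0,1,0,0,0,0,0,0,1,0,0,0,0,0,0,1]'
python3 - <<'E'
from h import *
c=env.read_camera("wrist");cv2.imwrite("pics/w6.png",c["pixels"])
s=env.state();print(s["eef_pos"],np.degrees(s["tcp_rot"]),s["ft_force"],s["opening"]*95)
c=env.read_camera("top");crop(c,280,140,130,100,6,"t2.png")
E
```

```text
t: 6.2
eef_pos: [524.4, 418.0, 198.3]
tcp_rot: [-1.571, 0.0, -1.805]
ft_force: [0.0, -0.5, -2.1]
opening: 0.583
t: 7.2
eef_pos: [583.2, 100.7, 197.1]
tcp_rot: [-1.57, 0.0, -1.809]
ft_force: [0.1, 0.7, -3.1]
opening: 0.586
t: 7.5
eef_pos: [582.4, 103.1, 196.7]
tcp_rot: [-1.571, 0.0, -1.806]
ft_force: [0.2, -0.3, -2.1]
opening: 0.585
[582.46635382 102.98279881 196.71648542] [-9.00008715e+01 -1.46041327e-03 -1.03458103e+02] [-0.0978799   0.15285766 -2.68217716] 55.552593540256574
```

View pics/w6.png

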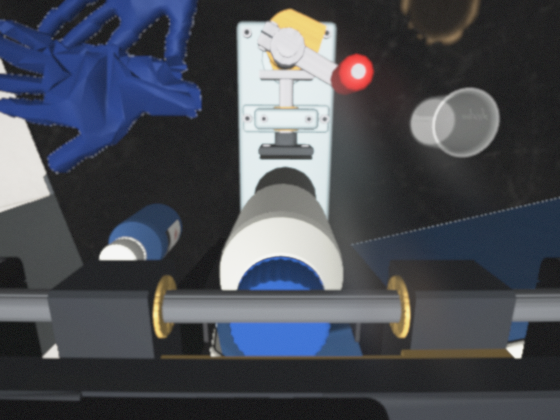

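View pics/t2.png

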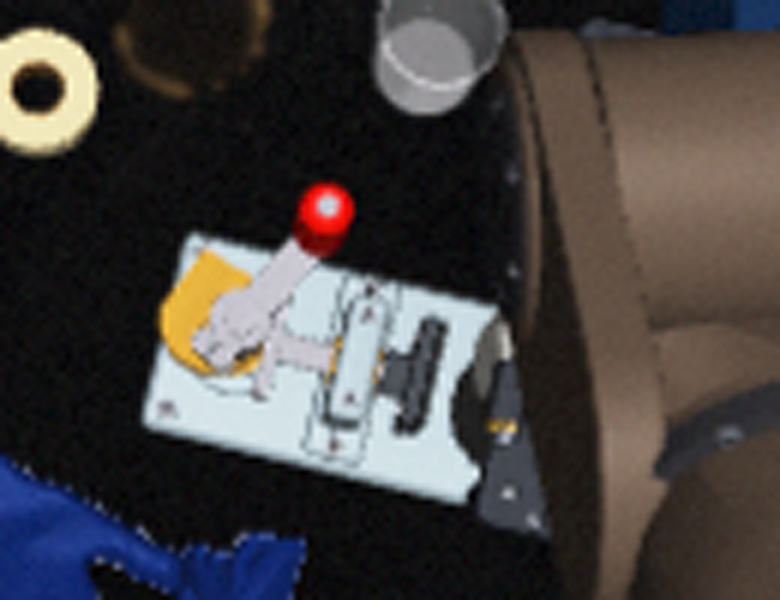

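Run:
```python
from h import *
c=env.read_camera("wrist")
crop(c,225,0,160,170,4,"w7.png")
W=lambda u,v,z:at_z(c,u,v,z)
sh=W(288,47,81);g=W(356,71,130)
P=[W(238,23,18),W(336,23,18),W(331,200,18),W(241,200,18)]
print(sh,g,[p.round(1) for p in P],np.linalg.norm(P[0]-P[1]))
for a,b in((P[0],P[3]),(P[1],P[2])): e=b-a;print(np.degrees(np.arctan2(e[1],e[0])))
```

```text
[615.0600552  221.31655937  81.        ] [650.98663075 189.15678377 130.        ] [array([579.3, 262.5,  18. ]), array([665.8, 241.6,  18. ]), array([628.2,  80.7,  18. ]), array([538.7, 102.3,  18. ])] 89.03362300697837
-104.22624672573544
-103.17680945097158
```

View pics/w7.png

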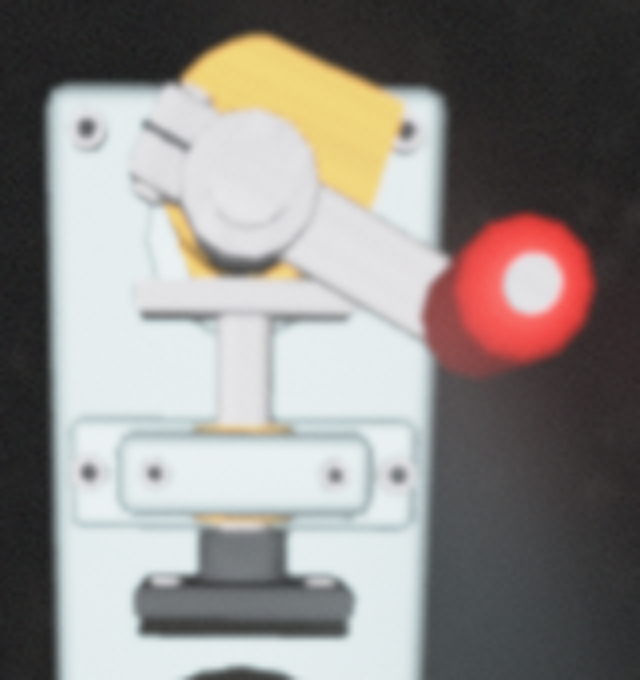

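```bash
python3 -m inch '[0.003,0.01,0.0015,0,0,0,1,0,0.02,0,0,0,0,1,0,0.025,0,0,0,0,1,0,0.025,0,0,0,0,1,0,0.02,0,0,0,0,1,0,0.01,0,0,0,0,1,0,0.005,0,0,0,0,1,0,0,0,0,0,0,1,0,0,0,0,0,0,1]'
python3 - <<'E'
from h import *
c=env.read_camera("wrist");cv2.imwrite("pics/w8.png",c["pixels"])
s=env.state();print(s["eef_pos"],np.degrees(s["tcp_rot"]),s["ft_force"],s["opening"]*95)
c=env.read_camera("side");crop(c,250,130,80,75,8,"s2.png")
E
```

```text
t: 8.55
eef_pos: [583.9, 98.8, 82.4]
tcp_rot: [-1.57, 0.0, -1.807]
ft_force: [-0.4, 0.1, -3.0]
opening: 0.588
[583.88658715  98.78408354  82.54529819] [-8.99188163e+01  1.86525305e-02 -1.03530418e+02] [ 0.61068685 -0.89631063 -2.36496095] 55.25265103027162
```

View pics/w8.png

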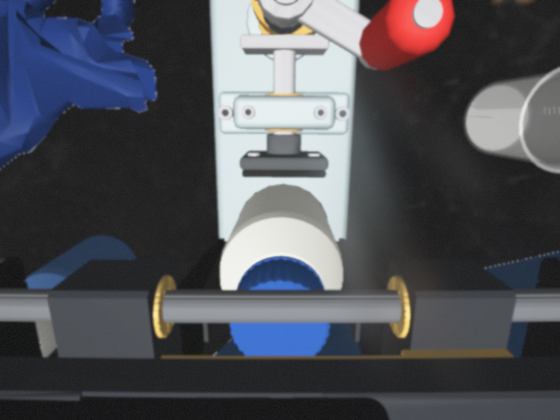

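View pics/s2.png

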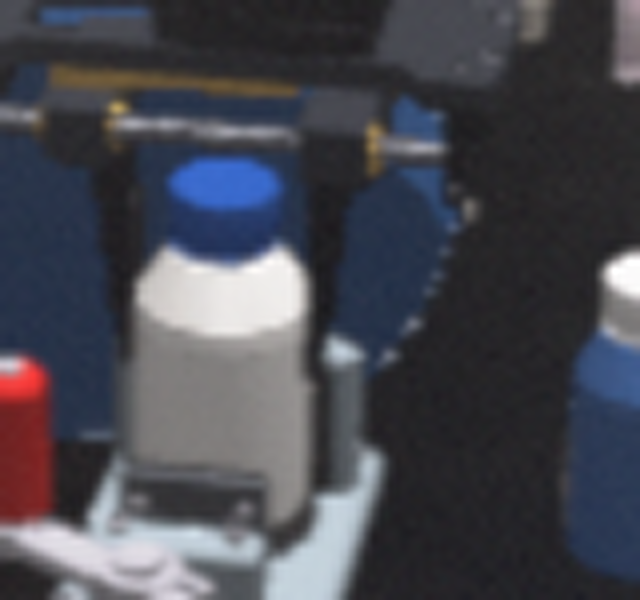

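```bash
python3 -m inch '[-0.001,0.004,-0.0005,0,0,0,1,0,0.002,0,0,0,0,1,0,0.001,0,0,0,0,1,0,0,0,0,0,0,1]'; python3 -m inch '[0,0.0008,0,0,0,0,1,0,0,0,0,0,0,1]'
```

```text
t: 9.05
eef_pos: [583.1, 99.8, 74.5]
tcp_rot: [-1.571, -0.0, -1.807]
ft_force: [-0.4, 1.0, -2.7]
opening: 0.586
t: 9.25
eef_pos: [583.2, 99.9, 73.8]
tcp_rot: [-1.571, -0.0, -1.807]
ft_force: [-0.9, -0.1, -2.8]
opening: 0.588
```

```bash
python3 -m inch '[0,0.0007,0,0,0,0,1,0,0,0,0,0,0,1]'; python3 -m inch '[0,0.0007,0,0,0,0,1,0,0,0,0,0,0,1]'
```

```text
t: 9.45
eef_pos: [583.3, 99.9, 73.7]
tcp_rot: [-1.57, 0.0, -1.807]
ft_force: [-2.2, 0.2, 4.3]
opening: 0.582
t: 9.65
eef_pos: [583.3, 99.9, 73.7]
tcp_rot: [-1.57, 0.0, -1.807]
ft_force: [-3.4, -0.1, 11.4]
opening: 0.584
```

```bash
python3 -m inch '[0,-0.0012,0,0,0,0,1,0,0,0,0,0,0,-1,0,0,0,0,0,0,-1,0,0,0,0,0,0,-1,0,0,0,0,0,0,-1,0,0,0,0,0,0,-1,0,0,0,0,0,0,-1]'
python3 - <<'E'
from h import *
c=env.read_camera("wrist");cv2.imwrite("pics/w9.png",c["pixels"])
s=env.state();print(s["eef_pos"],np.degrees(s["tcp_rot"]),s["ft_force"],s["opening"]*95)
E
```

```text
t: 10.35
eef_pos: [583.2, 99.9, 73.7]
tcp_rot: [-1.571, -0.0, -1.807]
ft_force: [0.8, 0.9, 0.3]
opening: 0.988
[583.19581211  99.85376452  73.66277838] [-8.99983959e+01 -4.93683511e-03 -1.03531069e+02] [-0.38953407 -0.26020973 -0.53101133] 94.61602168549206
```

View pics/w9.png

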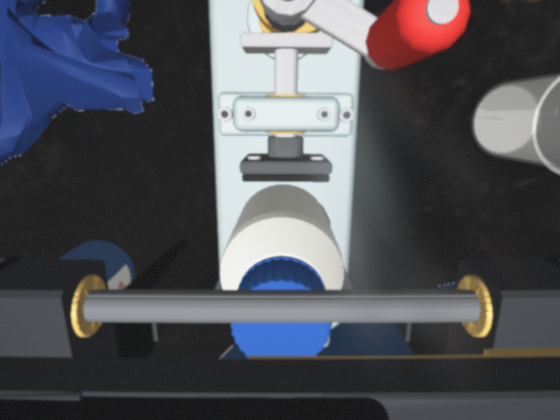

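```bash
python3 -m inch '[0,-0.01,0,0,0,0,-1,0,-0.03,0,0,0,0,-1,0,-0.04,0,0,0,0,-1,0,-0.02,0,0,0,0,-0.4,-0.02,0,0.01,0,0,0,-0.4,-0.03,0,0.012,0,0,0,-0.4,-0.03,0,0.012,0,0,0,-0.4,-0.015,0,0.007,0,0,0,-0.4,-0.008,0,0.004,0,0,0,-0.4,0,0,0,0,0,0,-0.4]'
python3 -m inch '[0,0,0,0,0,0,-0.4,0,0,0,0,0,0,-0.4]'
python3 - <<'E'
from h import *
c=env.read_camera("wrist");cv2.imwrite("pics/w10.png",c["pixels"])
s=env.state();print(s["eef_pos"],np.degrees(s["tcp_rot"]),s["ft_force"],s["opening"]*95)
c=env.read_camera("top");crop(c,280,140,130,100,6,"t3.png")
E
```

```text
t: 11.4
eef_pos: [651.2, 190.0, 173.8]
tcp_rot: [-1.571, -0.0, -1.806]
ft_force: [-0.4, -1.1, -0.0]
opening: 0.699
t: 11.6
eef_pos: [650.7, 188.7, 173.9]
tcp_rot: [-1.571, -0.0, -1.808]
ft_force: [0.2, 0.3, -0.1]
opening: 0.697
[650.74816813 188.71841031 173.99030443] [-8.99965264e+01 -8.94297594e-03 -1.03572117e+02] [-0.23554775 -0.15071653 -0.03557196] 66.75102785226451
```

View pics/w10.png

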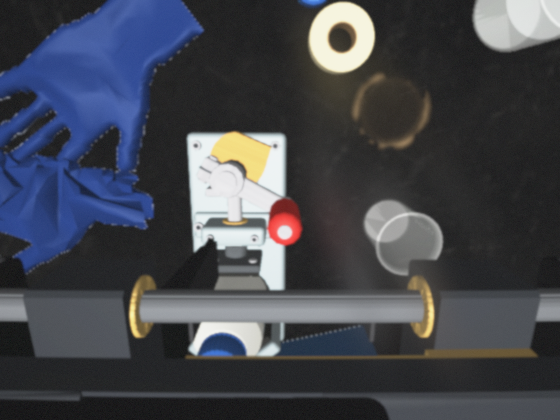

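View pics/t3.png

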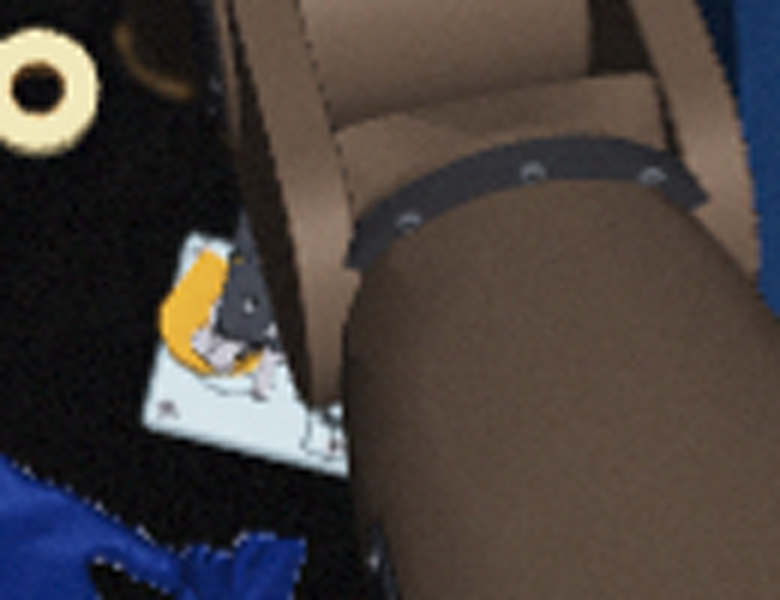

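Run:
```python
from h import *
c=env.read_camera("wrist")
crop(c,180,110,130,140,5,"w11.png")
s=env.state();print(s["eef_pos"])
```

```text
[650.88295742 188.9141513  173.96639943]
```

View pics/w11.png

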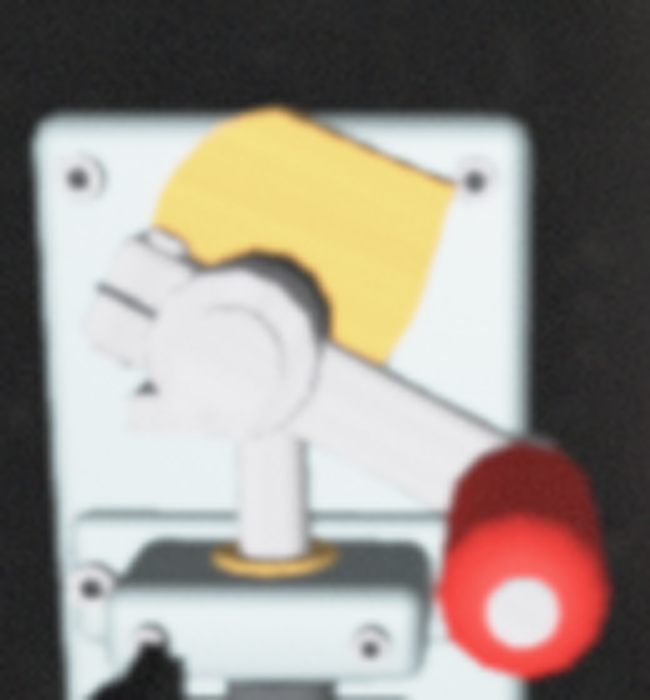

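Run:
```python
from h import *
c=env.read_camera("wrist")
W=lambda x,y,z:at_z(c,180+(x+.5)/5-.5,110+(y+.5)/5-.5,z)
sh=W(236,350,81);g=W(525,598,130);print(sh,g,np.linalg.norm((g-sh)[:2]),at_z(c,0,0,0)[:0])
P=[W(35,118,18),W(530,118,18)];print(P,(P[0]+P[1])/2)
L=W(62,600,18)-P[0];print(np.degrees(np.arctan2(L[1],L[0])))
e=P[1]-P[0];print(np.degrees(np.arctan2(e[1],e[0]))-90)
for z in(40,48):
  a=W(285,110,z);b=W(455,185,z);d=b-a;n=np.degrees(np.arctan2(d[1],d[0]))+90; print("flat normal",n,"in clamp",n+103.6)
  n=np.radians(n);nn=np.array([np.cos(n),np.sin(n)]);print("dist",(a[:2]-np.array([613.3,223]))@nn)
  a=W(430,260,z)
print(at_d(c,180+70,110+40))
```

```text
[615.47701359 223.67493365  81.        ] [652.24537976 190.45875328 130.        ] 49.5502511531064 []
[array([579.22515286, 265.2311656 ,  18.        ]), array([666.99803239, 243.75448994,  18.        ])] [623.11159263 254.49282777  18.        ]
-104.30017065809916
-103.74925395117232
flat normal 52.6502361075568 in clamp 156.2502361075568
dist 34.41429965628543
flat normal 52.6502361075567 in clamp 156.2502361075567
dist 35.114135020101635
[634.65626371 238.70327968  46.59651979]
```

```bash
python3 -m inch '[-0.001,0.015,0.0004,0,0,0,-0.2,0,0.025,0,0,0,0,0,0,0.025,0,0,0,0,0,0,0.014,0,0,0,0,0,0,0.005,0,0,0,0,0,0,0.002,0,0,0,0,0,0,0,0,0,0,0,0]'
python3 - <<'E'
from h import *
c=env.read_camera("wrist");cv2.imwrite("pics/w12.png",c["pixels"])
s=env.state();print(s["eef_pos"],np.degrees(s["tcp_rot"]),s["ft_force"],s["opening"]*95)
E
```

```text
t: 12.5
eef_pos: [652.0, 190.4, 88.2]
tcp_rot: [-1.57, 0.0, -1.807]
ft_force: [0.2, -0.3, 0.4]
opening: 0.499
[652.07835937 190.44514854  88.51998883] [-8.99300392e+01  2.65243305e-02 -1.03530292e+02] [ 0.27831065 -0.06297084 -0.07019396] 47.312321763127144
```

View pics/w12.png

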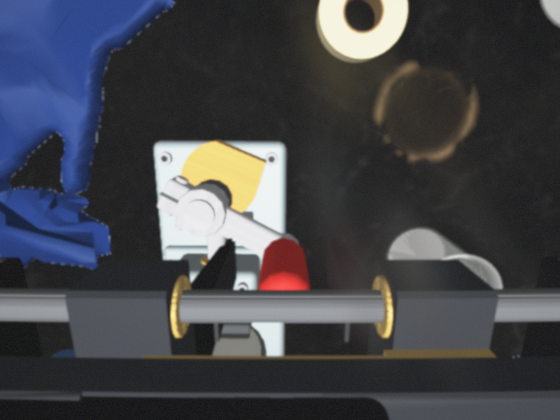

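```bash
python3 -m inch '[0,0,0,0,0,0,1,0,0,0,0,0,0,1,0,0,0,0,0,0,1,0,0,0,0,0,0,1,0,0,0,0,0,0,1]'; python3 -m inch '[0,0,0,0,0,0,1,0,0,0,0,0,0,1]'
```

```text
t: 13.05
eef_pos: [652.1, 190.2, 88.0]
tcp_rot: [-1.57, 0.0, -1.807]
ft_force: [2.8, -1.0, 1.1]
opening: 0.235
t: 13.25
eef_pos: [652.2, 190.2, 88.0]
tcp_rot: [-1.57, 0.0, -1.807]
ft_force: [3.6, -0.9, 2.1]
opening: 0.233
```

```bash
cat > arc.py <<'E'
import numpy as np,sys
a,n,st=float(sys.argv[1]),int(sys.argv[2]),float(sys.argv[3])
r=50
for i in range(n):
    p=a+i*st;q=p+st;print("%.2f: %.4f %.4f"%(q-np.pi/3,r*(np.cos(q)-np.cos(p))/1e3,r*(np.sin(q)-np.sin(p))/1e3))
E
python3 arc.py 1.077 16 0.1
cat > st.py <<'E'
from h import *
s=env.state();f=s["ft_force"];p=s["eef_pos"]
y=np.radians(-103.7);C=np.array([614.3,223.4])
ex=np.array([np.cos(y),np.sin(y)]);ey=np.array([-ex[1],ex[0]])
d=p[:2]-C;X,Y=d@ex,d@ey;ph=np.arctan2(Y,X)%(2*np.pi)
er=(X*ex+Y*ey)/np.hypot(X,Y);et=np.array([-er[1],er[0]])
print("t %.2f r %.1f th %.3f XY %.1f %.1f | Frad %.1f Ftan %.1f Fz %.1f open %.1f z %.1f"%(s["t"],np.hypot(X,Y),ph-np.pi/3,X,Y,f[:2]@er,f[:2]@et,f[2],s["opening"]*95,p[2]))
E
python3 st.py
```

```text
0.13: -0.0045 0.0021
0.23: -0.0047 0.0017
0.33: -0.0049 0.0012
0.43: -0.0049 0.0007
0.53: -0.0050 0.0002
0.63: -0.0050 -0.0003
0.73: -0.0049 -0.0008
0.83: -0.0048 -0.0013
0.93: -0.0047 -0.0017
1.03: -0.0045 -0.0022
1.13: -0.0042 -0.0026
1.23: -0.0040 -0.0030
1.33: -0.0036 -0.0034
1.43: -0.0033 -0.0038
1.53: -0.0029 -0.0041
1.63: -0.0025 -0.0044
t 13.25 r 50.3 th 0.043 XY 23.3 44.6 | Frad 3.3 Ftan 1.7 Fz 2.1 open 22.1 z 88.0
```

```bash
python3 -m inch '[-0.0045,0,0.0021,0,0,0,1,-0.0047,0,0.0017,0,0,0,1,-0.0049,0,0.0012,0,0,0,1,-0.0049,0,0.0007,0,0,0,1]';python3 st.py;  python3 -m inch '[-0.005,0,0.0002,0,0,0,1,-0.005,0,-0.0003,0,0,0,1,-0.0049,0,-0.0008,0,0,0,1,-0.0048,0,-0.0013,0,0,0,1]';python3 st.py
```

```text
t: 13.65
eef_pos: [662.7, 207.2, 88.1]
tcp_rot: [-1.569, -0.0, -1.807]
ft_force: [4.9, -3.0, 2.4]
opening: 0.236
t 13.65 r 51.1 th 0.440 XY 4.3 50.9 | Frad 5.6 Ftan -1.3 Fz 2.4 open 22.4 z 88.1
t: 14.05
eef_pos: [665.7, 227.2, 88.1]
tcp_rot: [-1.567, 0.001, -1.807]
ft_force: [8.1, -2.7, 0.4]
opening: 0.239
t 14.05 r 51.6 th 0.837 XY -15.9 49.1 | Frad 7.8 Ftan -3.3 Fz 0.4 open 22.7 z 88.1
```

```bash
python3 -m inch '[-0.0047,0,-0.0007,0,0,0,1,-0.0045,0,-0.0016,0,0,0,1,-0.0042,0,-0.0026,0,0,0,1,-0.004,0,-0.003,0,0,0,1]';python3 st.py;  python3 -m inch '[-0.0036,0,-0.0034,0,0,0,1,-0.0033,0,-0.0038,0,0,0,1]';python3 st.py
```

```text
t: 14.45
eef_pos: [660.9, 246.4, 88.0]
tcp_rot: [-1.569, 0.001, -1.807]
ft_force: [4.2, -0.3, 4.8]
opening: 0.235
t 14.45 r 52.0 th 1.222 XY -33.4 39.9 | Frad 3.6 Ftan -2.1 Fz 4.8 open 22.3 z 88.0
t: 14.65
eef_pos: [655.6, 255.1, 88.0]
tcp_rot: [-1.569, 0.001, -1.807]
ft_force: [6.0, 0.2, 3.2]
opening: 0.233
t 14.65 r 52.0 th 1.418 XY -40.6 32.6 | Frad 4.9 Ftan -3.5 Fz 3.2 open 22.1 z 88.0
```

```bash
sed -i 's/C=np.array.*/C=np.array([615.8,224.4])/' st.py; python3 st.py; python3 arc.py 2.468 24 0.1; python3 -m inch '[-0.0029,0,-0.0041,0,0,0,1,-0.0025,0,-0.0044,0,0,0,1,-0.002,0,-0.0046,0,0,0,1]';python3 st.py
```

```text
t 14.65 r 50.2 th 1.420 XY -39.2 31.4 | Frad 4.9 Ftan -3.5 Fz 3.2 open 22.1 z 88.0
1.52: -0.0029 -0.0041
1.62: -0.0025 -0.0043
1.72: -0.0021 -0.0046
1.82: -0.0016 -0.0047
1.92: -0.0011 -0.0049
2.02: -0.0006 -0.0050
2.12: -0.0001 -0.0050
2.22: 0.0004 -0.0050
2.32: 0.0009 -0.0049
2.42: 0.0014 -0.0048
2.52: 0.0018 -0.0046
2.62: 0.0023 -0.0044
2.72: 0.0027 -0.0042
2.82: 0.0031 -0.0039
2.92: 0.0035 -0.0036
3.02: 0.0038 -0.0032
3.12: 0.0041 -0.0028
3.22: 0.0044 -0.0024
3.32: 0.0046 -0.0019
3.42: 0.0048 -0.0015
3.52: 0.0049 -0.0010
3.62: 0.0050 -0.0005
3.72: 0.0050 0.0000
3.82: 0.0050 0.0005
t: 14.95
eef_pos: [644.4, 265.7, 88.0]
tcp_rot: [-1.569, 0.002, -1.807]
ft_force: [6.3, 2.7, 2.8]
opening: 0.237
t 14.95 r 50.2 th 1.727 XY -46.9 18.1 | Frad 5.8 Ftan -3.6 Fz 2.8 open 22.5 z 88.0
```

```bash
python3 -m inch '[-0.0021,0,-0.0046,0,0,0,1,-0.0014,0,-0.0048,0,0,0,1]';python3 st.py;python3 -m inch '[-0.0006,0,-0.005,0,0,0,1,-0.0001,0,-0.005,0,0,0,1]';python3 st.py
```

```text
t: 15.15
eef_pos: [635.7, 270.7, 88.0]
tcp_rot: [-1.57, 0.0, -1.807]
ft_force: [3.9, -1.5, 5.2]
opening: 0.235
t 15.15 r 50.4 th 1.928 XY -49.7 8.3 | Frad 0.1 Ftan -4.1 Fz 5.2 open 22.3 z 88.0
t: 15.35
eef_pos: [626.1, 273.6, 88.0]
tcp_rot: [-1.57, 0.001, -1.807]
ft_force: [4.3, -0.3, 5.2]
opening: 0.235
t 15.35 r 50.3 th 2.127 XY -50.3 -1.6 | Frad 0.6 Ftan -4.3 Fz 5.2 open 22.3 z 88.0
```

```bash
python3 -m inch '[0.0004,0,-0.005,0,0,0,1,0.0009,0,-0.0049,0,0,0,1]';python3 st.py;python3 -m inch '[0.0014,0,-0.0048,0,0,0,1,0.0018,0,-0.0046,0,0,0,1]';python3 st.py
```

```text
t: 15.55
eef_pos: [616.4, 274.7, 88.0]
tcp_rot: [-1.57, 0.001, -1.807]
ft_force: [7.0, 1.4, 2.7]
opening: 0.237
t 15.55 r 50.3 th 2.322 XY -49.0 -11.4 | Frad 1.5 Ftan -7.0 Fz 2.7 open 22.5 z 88.0
t: 15.75
eef_pos: [606.8, 273.9, 88.0]
tcp_rot: [-1.569, 0.001, -1.807]
ft_force: [7.2, 2.0, 3.0]
opening: 0.235
t 15.75 r 50.3 th 2.513 XY -45.9 -20.4 | Frad 0.7 Ftan -7.5 Fz 3.0 open 22.4 z 88.0
```

```bash
python3 -m inch '[0.0023,0,-0.0044,0,0,0,1,0.0027,0,-0.0042,0,0,0,1]';python3 st.py
```

```text
t: 15.95
eef_pos: [597.4, 271.2, 88.0]
tcp_rot: [-1.569, 0.002, -1.807]
ft_force: [8.4, 2.9, 2.6]
opening: 0.23
t 15.95 r 50.3 th 2.709 XY -41.1 -29.0 | Frad -0.4 Ftan -8.8 Fz 2.6 open 21.9 z 88.0
```

```bash
python3 -m inch '[0.0031,0,-0.0039,0,0,0,1]';python3 st.py;python3 -m inch '[0.0035,0,-0.0036,0,0,0,1]';python3 st.py
```

```text
t: 16.05
eef_pos: [592.8, 269.1, 87.9]
tcp_rot: [-1.569, 0.002, -1.807]
ft_force: [7.2, 3.2, 2.7]
opening: 0.237
t 16.05 r 50.2 th 2.809 XY -37.9 -32.9 | Frad -0.5 Ftan -7.9 Fz 2.7 open 22.5 z 87.9
t: 16.15
eef_pos: [588.5, 266.6, 88.0]
tcp_rot: [-1.569, 0.002, -1.807]
ft_force: [6.8, 3.6, 2.2]
opening: 0.234
t 16.15 r 50.2 th 2.908 XY -34.5 -36.5 | Frad -0.7 Ftan -7.7 Fz 2.2 open 22.2 z 88.0
```

Now finer, 0.05 rad rows with pairs.

```bash
python3 arc.py 3.955 18 0.05; python3 -m inch '[0.0018,0,-0.0017,0,0,0,1,0.0019,0,-0.0016,0,0,0,1]';python3 st.py;python3 -m inch '[0.002,0,-0.0015,0,0,0,1]';python3 st.py
```

```text
2.96: 0.0019 -0.0017
3.01: 0.0019 -0.0016
3.06: 0.0020 -0.0015
3.11: 0.0021 -0.0014
3.16: 0.0022 -0.0013
3.21: 0.0022 -0.0012
3.26: 0.0023 -0.0010
3.31: 0.0023 -0.0009
3.36: 0.0024 -0.0008
3.41: 0.0024 -0.0007
3.46: 0.0024 -0.0006
3.51: 0.0025 -0.0005
3.56: 0.0025 -0.0003
3.61: 0.0025 -0.0002
3.66: 0.0025 -0.0001
3.71: 0.0025 0.0000
3.76: 0.0025 0.0002
3.81: 0.0025 0.0003
t: 16.35
eef_pos: [584.5, 263.6, 88.0]
tcp_rot: [-1.569, 0.002, -1.807]
ft_force: [6.9, 3.5, 3.3]
opening: 0.233
t 16.35 r 50.2 th 3.008 XY -30.7 -39.7 | Frad -1.6 Ftan -7.6 Fz 3.3 open 22.1 z 88.0
t: 16.45
eef_pos: [582.6, 262.0, 88.0]
tcp_rot: [-1.569, 0.001, -1.807]
ft_force: [7.0, 2.5, 3.5]
opening: 0.238
t 16.45 r 50.2 th 3.058 XY -28.6 -41.2 | Frad -2.8 Ftan -6.9 Fz 3.5 open 22.6 z 88.0
```

```bash
python3 -m inch '[0.0021,0,-0.0014,0,0,0,1]';python3 st.py;python3 -m inch '[0.0022,0,-0.0013,0,0,0,1]';python3 st.py; python3 -m inch '[0.0022,0,-0.0012,0,0,0,1]';python3 st.py
```

```text
t: 16.55
eef_pos: [580.6, 260.2, 88.0]
tcp_rot: [-1.569, 0.001, -1.807]
ft_force: [7.1, 1.5, 3.2]
opening: 0.233
t 16.55 r 50.2 th 3.110 XY -26.5 -42.7 | Frad -3.9 Ftan -6.1 Fz 3.2 open 22.2 z 88.0
t: 16.65
eef_pos: [578.8, 258.3, 88.0]
tcp_rot: [-1.569, 0.001, -1.807]
ft_force: [6.3, 1.0, 4.8]
opening: 0.236
t 16.65 r 50.2 th 3.163 XY -24.2 -44.0 | Frad -3.9 Ftan -5.0 Fz 4.8 open 22.5 z 88.0
t: 16.75
eef_pos: [577.1, 256.3, 88.0]
tcp_rot: [-1.569, 0.001, -1.807]
ft_force: [6.1, 0.2, 3.9]
opening: 0.234
t 16.75 r 50.2 th 3.215 XY -21.8 -45.2 | Frad -4.6 Ftan -4.1 Fz 3.9 open 22.2 z 88.0
```

```bash
python3 -m inch '[0.0024,0,-0.0007,0,0,0,1]';python3 st.py;python3 -m inch '[0.0023,0,-0.0009,0,0,0,1]';python3 st.py; python3 -m inch '[0.0024,0,-0.0008,0,0,0,1]';python3 st.py
```

```text
t: 16.85
eef_pos: [575.5, 254.1, 87.9]
tcp_rot: [-1.57, 0.001, -1.807]
ft_force: [3.3, 2.8, 5.5]
opening: 0.235
t 16.85 r 50.1 th 3.269 XY -19.3 -46.2 | Frad -1.0 Ftan -4.2 Fz 5.5 open 22.4 z 87.9
t: 16.95
eef_pos: [574.0, 252.0, 87.9]
tcp_rot: [-1.57, 0.0, -1.807]
ft_force: [4.1, -0.4, 5.8]
opening: 0.234
t 16.95 r 50.1 th 3.321 XY -16.9 -47.1 | Frad -3.6 Ftan -2.0 Fz 5.8 open 22.3 z 87.9
t: 17.05
eef_pos: [572.6, 249.7, 87.9]
tcp_rot: [-1.57, 0.0, -1.807]
ft_force: [2.9, -0.9, 5.9]
opening: 0.234
t 17.05 r 50.1 th 3.374 XY -14.4 -48.0 | Frad -2.9 Ftan -0.7 Fz 5.9 open 22.3 z 87.9
```

```bash
python3 -m inch '[0.0024,0,-0.0006,0,0,0,1]';python3 st.py;python3 -m inch '[0.0024,0,-0.0005,0,0,0,1]';python3 st.py; python3 -m inch '[0.0025,0,-0.0005,0,0,0,1]';python3 st.py
```

```text
t: 17.15
eef_pos: [571.4, 247.4, 87.9]
tcp_rot: [-1.571, -0.0, -1.807]
ft_force: [3.7, -1.0, 6.0]
opening: 0.238
t 17.15 r 50.1 th 3.426 XY -11.9 -48.6 | Frad -3.7 Ftan -0.8 Fz 6.0 open 22.7 z 87.9
t: 17.25
eef_pos: [570.2, 245.1, 87.9]
tcp_rot: [-1.571, -0.0, -1.807]
ft_force: [2.9, -1.8, 7.1]
opening: 0.237
t 17.25 r 50.1 th 3.477 XY -9.4 -49.2 | Frad -3.3 Ftan 0.4 Fz 7.1 open 22.5 z 87.9
t: 17.35
eef_pos: [569.3, 242.7, 87.9]
tcp_rot: [-1.571, -0.0, -1.807]
ft_force: [3.6, -2.3, 6.5]
opening: 0.236
t 17.35 r 50.0 th 3.529 XY -6.8 -49.6 | Frad -4.2 Ftan 0.8 Fz 6.5 open 22.4 z 87.9
```

```bash
python3 -m inch '[0.0025,0,0,0,0,0,1]';python3 st.py;python3 -m inch '[0.0025,0,-0.0002,0,0,0,1]';python3 st.py; python3 -m inch '[0.0025,0,0,0,0,0,1]';python3 st.py
```

```text
t: 17.45
eef_pos: [568.7, 240.8, 88.0]
tcp_rot: [-1.571, 0.001, -1.807]
ft_force: [3.6, 9.9, 4.4]
opening: 0.239
t 17.45 r 49.9 th 3.569 XY -4.8 -49.6 | Frad -0.1 Ftan -10.5 Fz 4.4 open 22.7 z 88.0
t: 17.55
eef_pos: [568.3, 239.6, 88.0]
tcp_rot: [-1.57, 0.003, -1.808]
ft_force: [5.1, 13.7, 1.6]
opening: 0.235
t 17.55 r 49.9 th 3.595 XY -3.5 -49.8 | Frad -0.7 Ftan -14.6 Fz 1.6 open 22.4 z 88.0
t: 17.65
eef_pos: [567.7, 237.6, 88.0]
tcp_rot: [-1.57, 0.003, -1.807]
ft_force: [4.0, 13.7, 2.8]
opening: 0.236
t 17.65 r 49.8 th 3.637 XY -1.4 -49.8 | Frad -0.2 Ftan -14.3 Fz 2.8 open 22.4 z 88.0
```

```bash
python3 -m inch '[-0.0025,0,0.0001,0,0,0,1,0,0,0,0,0,0,1]';python3 st.py;python3 -m inch '[-0.0015,0,0.0001,0,0,0,1,0,0,0,0,0,0,1]';python3 st.py
```

```text
t: 17.85
eef_pos: [568.3, 239.5, 87.9]
tcp_rot: [-1.57, 0.002, -1.807]
ft_force: [3.5, 8.8, 5.0]
opening: 0.235
t 17.85 r 49.9 th 3.596 XY -3.4 -49.8 | Frad -0.7 Ftan -9.4 Fz 5.0 open 22.3 z 87.9
t: 18.05
eef_pos: [568.7, 240.7, 88.0]
tcp_rot: [-1.57, 0.002, -1.807]
ft_force: [3.6, 6.1, 4.5]
opening: 0.234
t 18.05 r 49.9 th 3.571 XY -4.7 -49.7 | Frad -1.4 Ftan -6.9 Fz 4.5 open 22.2 z 88.0
```

```bash
python3 -m inch '[0,0,0,0,0,0,0.3,0,0,0,0,0,0,0.3,0,0,0,0,0,0,0.1,0,0,0,0,0,0,0.1]';python3 st.py;python3 -m inch '[0,-0.01,0,0,0,0,-0.1,0,-0.03,0,0,0,0,-0.2,0,-0.04,0,0,0,0,-0.2,0,-0.03,0,0,0,0,-0.2,0,-0.01,0,0,0,0,-0.2,0,0,0,0,0,0,-0.2,0,0,0,0,0,0,-0.2]'
python3 - <<'E'
from h import *
c=env.read_camera("wrist");cv2.imwrite("pics/w20.png",c["pixels"])
s=env.state();print(s["eef_pos"],s["ft_force"],s["opening"]*95)
E
```

```text
t: 18.45
eef_pos: [568.2, 239.3, 87.3]
tcp_rot: [-1.572, -0.001, -1.807]
ft_force: [-0.1, 1.1, 0.7]
opening: 0.435
t 18.45 r 49.9 th 3.600 XY -3.2 -49.8 | Frad 0.5 Ftan -1.0 Fz 0.7 open 41.3 z 87.3
t: 19.15
eef_pos: [568.2, 239.3, 206.7]
tcp_rot: [-1.572, -0.001, -1.807]
ft_force: [-0.1, -0.6, -0.4]
opening: 0.602
[568.05751339 239.31600247 206.25728612] [-0.70399258 -0.12478525  0.1067743 ] 56.93164274249351
```

View pics/w20.png

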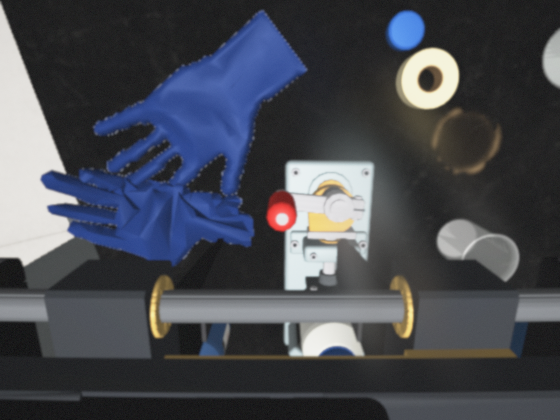

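```bash
python3 -m inch '[-0.03,0,0,0,0,0,-0.2,-0.04,0,0,0,0,0,-0.2,-0.045,0,0,0,0,0,-0.2,-0.045,0,0,0,0,0,-0.2,-0.04,0,0,0,0,0,-0.2,-0.02,0,0,0,0,0,-0.2,0,0,0,0,0,0,-0.2]'
python3 - <<'E'
from h import *
c=env.read_camera("top");crop(c,290,150,120,90,6,"t5.png")
d=env.read_camera("side");crop(d,230,140,110,85,7,"s5.png")
E
```

```text
t: 19.9
eef_pos: [619.4, 455.6, 204.4]
tcp_rot: [-1.573, -0.002, -1.805]
ft_force: [0.1, -0.9, 0.1]
opening: 0.599
```

View pics/t5.png

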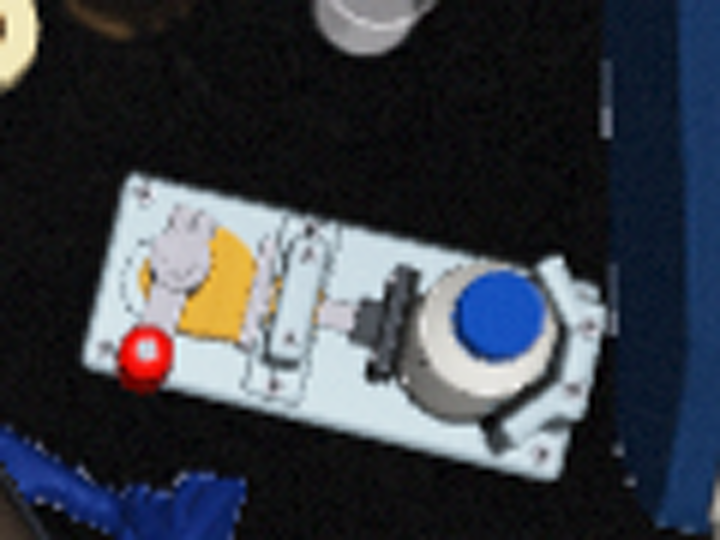

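View pics/s5.png

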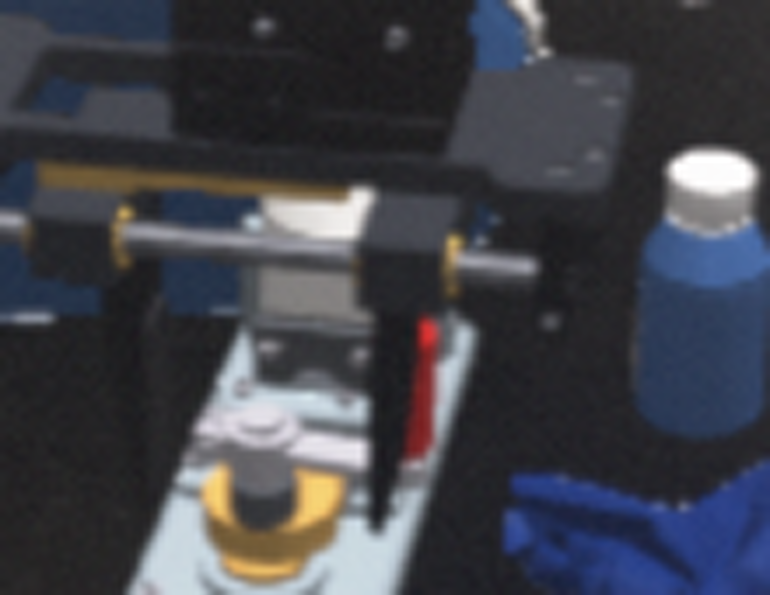

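```bash
python3 - <<'E'
from h import *
c=env.read_camera("top")
T=lambda x,y,z:at_z(c,290+(x+.5)/6-.5,150+(y+.5)/6-.5,z)
y=np.radians(-103.7);C=np.array([615.8,224.4]);ex=np.array([np.cos(y),np.sin(y)]);ey=np.array([-ex[1],ex[0]])
def cl(p): d=p[:2]-C;return (d@ex).round(1),(d@ey).round(1)
g=cl(T(147,350,130));print("grip",g,np.degrees(np.arctan2(g[1],g[0]))%360-60,np.radians(np.arctan2(g[1],g[0])*57.2958%360-60))
print("cap",cl(T(500,315,138)))
f1,f2=T(262,240,45),T(240,340,45);e=f2-f1;print("cam flat ends",cl(f1),cl(f2))
cv2.imwrite("pics/w21.png",env.read_camera("wrist")["pixels"])
E
python3 -m inch '[0,0,0,0,0,0,-0.2,0,0,0,0,0,0,-0.2]'
```

```text
grip (np.float64(-2.9), np.float64(-51.1)) 206.7518645505524 3.608500189113457
cap (np.float64(131.8), np.float64(-5.0))
cam flat ends (np.float64(34.8), np.float64(21.3)) (np.float64(35.4), np.float64(-24.1))
t: 20.3
eef_pos: [620.3, 452.6, 208.0]
tcp_rot: [-1.571, 0.0, -1.808]
ft_force: [0.5, 0.2, -0.0]
opening: 0.6
```

```bash
cat > ov.py <<'E'
from h import *
import sys
y=np.radians(-103.7);ex=np.array([np.cos(y),np.sin(y)]);ey=np.array([-ex[1],ex[0]])
def draw(c,u0,v0,w,h,s,fn,C,dy=0):
    im=cv2.resize(c["pixels"][v0:v0+h,u0:u0+w],None,fx=s,fy=s,interpolation=cv2.INTER_CUBIC)
    def poly(pts,col,cl=True):
        q=np.array([((proj(c,p)-[u0,v0]+.5)*s-.5) for p in pts]);cv2.polylines(im,[np.round(q*8).astype(np.int32)],cl,col,1,cv2.LINE_AA,3)
    W=lambda X,Y,z:np.r_[C+X*ex+Y*ey,z]
    circ=lambda X,Y,r,z:[W(X+r*np.cos(a),Y+r*np.sin(a),z) for a in np.linspace(0,6.283,60)]
    poly(circ(131.5,dy,18,138),(0,255,255));poly(circ(131.5,dy,29,90),(0,255,0));poly(circ(131.5,0,32,20),(255,0,255))
    poly([W(-36,46,18),W(184,46,18),W(184,-46,18),W(-36,-46,18)],(0,0,255))
    cv2.imwrite("pics/"+fn,im)
if __name__=="__main__":
    c=env.read_camera("top")
    draw(c,290,150,120,90,6,"o1.png",np.array([614.8,223.9]))
E
python3 ov.py
```

```text
(no output)
```

View pics/o1.png

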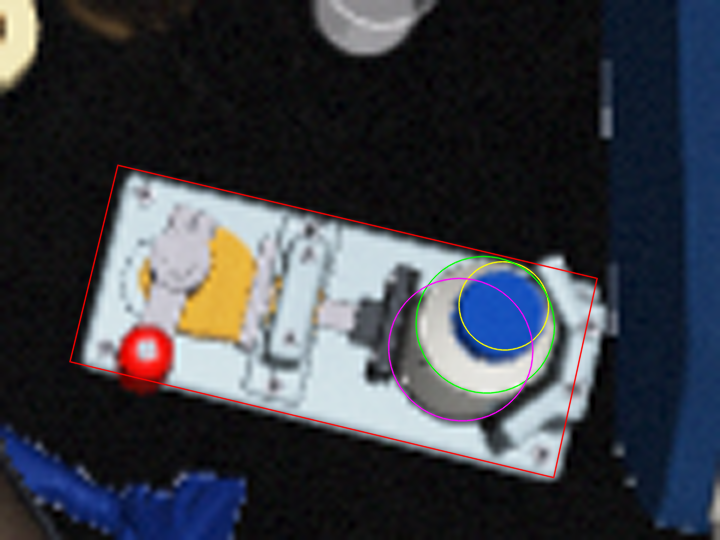

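```bash
python3 -m inch '[-0.01,-0.03,0,0,0,0,-0.2,-0.02,-0.04,0,0,0,0,-0.2,-0.02,-0.04,0,0,0,0,-0.2,-0.02,-0.04,0,0,0,0,-0.2,0,-0.02,0,0,0,0,-0.2,0,0,0,0,0,0,-0.2]'
python3 - <<'E'
from h import *
d=env.read_camera("side");crop(d,230,130,110,90,7,"s6.png")
E
```

```text
t: 20.95
eef_pos: [636.8, 521.9, 381.0]
tcp_rot: [-1.567, 0.004, -1.807]
ft_force: [-0.3, -0.8, 0.1]
opening: 0.599
```

View pics/s6.png

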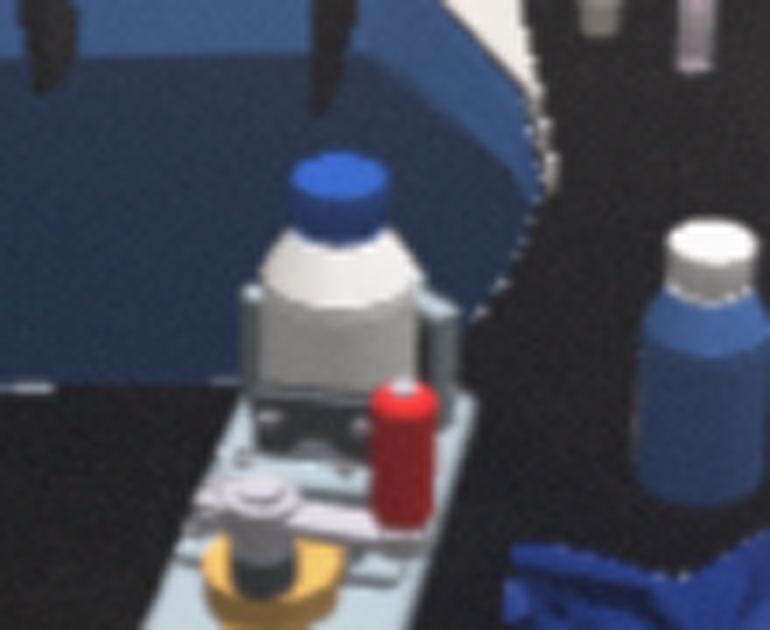

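```bash
python3 -m inch '[0,0,0,0,0,0,-0.2,0,0,0,0,0,0,-0.2,0,0,0,0,0,0,-0.2]'; python3 -c "
from cell import env
print(env.job_done())"
```

```text
t: 21.3
eef_pos: [636.5, 521.1, 376.5]
tcp_rot: [-1.572, -0.001, -1.807]
ft_force: [0.2, -0.3, 0.7]
opening: 0.602
the job is handed in; nothing more can be done
None
```

The white bottle is clamped upright on the mat, the follower rests on the cam's flat, and I handed the job in at about 21 s; no verdict is reported.

- **Placing:** I picked the bottle up from the bench, set it down about 4 mm short of the V jaw and let go. The hand's lowering force rose as it met the mat.
- **Cranking:** I held the red grip and turned it counter-clockwise.
  - The drag built up to about 9 N, faded at about 3.4 rad and turned slightly forward.
  - At about 3.57 rad it jumped to 10–15 N against me.
  - I went on to 3.64 rad, backed off to 3.57 rad and let go.
- **Crank and cam checks:** The crank reads about 3.6 rad, which agrees with the 3.58 rad I had read from the cam's shape beforehand. The cam's flat lies parallel to the shoe to about 0.01 rad.
- **Bottle and robot checks:** The bottle is upright between the V wings with the pad against it, and the robot is clear of everything. I never went near the beaker or the tape, and the last pictures show the blue bottle, the beaker and the tape undisturbed to the eye; I did not measure them.
- **Disagreements:**
  - The crest-to-flat gap felt more like 0.15–0.2 rad than the stated 0.3 rad.
  - In the top camera the cap reads about 5 mm to one side of the clamp axis. Part of that is calibration error. Measured against the clamp's own plate it is nearer 1 mm, and against my earlier reading of the mat about 2 mm.
  - The jaw's holding force could not be measured directly.

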